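Clear the tasting slate and present the dish

ROBOT

A 6-joint arm with a two-finger parallel gripper is mounted at the origin on a cart in front of the work surface, level with it; the furniture and walls round the work are solid. World frame = base frame: x ahead of the robot, y to its left, z up, the work surface at z = 0. Lengths are in m, angles in rad, forces in N, time in s.
With the tool pointing down it reaches from about 0.375 to 0.975 m from the base axis. Payload 3.8 kg.
Tool frame: the origin (TCP) lies midway between the tips of the shut fingers; the grasp point (between the pads) lies 19 mm behind it; z points along the fingers, y is the line along which they close (so a half turn about z gives the same grasp; the last joint's range is limited). The gripper opens to 85 mm and grips with 20 to 120 N. Pads are 22 mm wide; open, the fingers measure 114 mm over their backs; the gripper's body (76 mm by 85 mm) begins 54 mm behind the grasp point. The pads swing forward as they close: fully open they stand 13 mm farther back than shut.
Start: joints at [-1.284, 0.264, 1.604, -0, 1.274, -0.037], TCP at [0.215, -0.64, 0.231] pointing down, gripper open.
Joint ranges: [-2.63, 2.63], [-0.94, 2.18], [0.31, 2.57], [-1.31, 4.45], [0, 2.66], [-2.55, 2.55]. Speed limits (rad/s): [2.57, 2.57, 3.14, 3.14, 3.14, 3.14].

INTERFACE

Orientations are given as a rotation vector (axis times angle).
In Python, from workcell import bot gives the robot as it stands.
- The arm moves only by the tool servo_tool, never from a script. Its argument "series" is a list of rows, each a list of 7 numbers: the shift along the world's x, y, z in units of 0.15 m (1.0 is 0.15 m), then the turn, a rotation vector about the world's x, y, z in units of 180 degrees (1.0 is 180 degrees), then the closure, from 0 (fully open) to 1 (shut). A call has 1 to 20 rows; each row is the pose to reach, as a shift and turn from the pose commanded when the call began, turning the shorter way round; what a row does not reach only later rows make up. A row lasts 1/10 s, in which the tool goes at most 50 mm and 8.59 degrees, less where a joint would pass 70% of its speed; a pose out of reach is approached as far as the arm can. A call with a number of a shift or a turn outside -1 to 1 is refused whole. A call with a gripper value outside its range is refused whole. The fingers move at their own pace and stop on an object; "newtons" is the grip in N (left out, the last holds). Time passes only in rows, so rows that repeat a pose let the fingers close. It gives the time, the measured TCP pose, the force, the opening and the grip force at its end, in the units of the state.
- bot.read_state(): the state, without advancing time (a new reading comes with each control period).
- bot.read_camera(name): name is "scene" or "top" or "wrist"; returns the picture (420x560x3 uint8, red, green, blue); there is no depth.
- bot.camera_info(name): a dict with "vertical_fov" (degrees; the focal length in pixels is half the picture's height over the tangent of half this angle, whatever the lens; pixels are square), "cx", "cy" (the principal point, pixels), "R" (3x3) and "t" (3): a world point X has camera coordinates R X + t. Camera axes: x right, y down, z forward; pixel columns grow to the right and rows downward; lengths in m; the calibration is good to about 2 mm. A picture is of the moment at which its call begins: read the wrist's pose just before it. camera_info takes no time and is no camera call; for the wrist camera it gives the pose at the moment of the call.
- bot.finish_job(): hands the job in; it is judged then, once.
Trained networks look in the newest picture that a camera, given by its name, has taken for a name from the list of things; names that differ only in an ending like _2 or _b are one class to them, and where a whole thing is asked for, a point or a joint stands for the part that bears it (a point fixed in the world has none). Each returns a list of dicts, best first, with "score" (0 to 1); they miss things now and then, are a little off and sometimes report something else, mostly with a low value. They report only what shows in the picture. A call takes as long as a camera call.
- bot.recognise(target, camera): "box" ([left, top, right, bottom] as shares, 0 to 1, of the picture: columns of its width, rows of its height, round what is visible of it).
- bot.trace(target, camera): "mask" (420x560 bool, what is visible of it) and "box" ([left, top, right, bottom] as shares, 0 to 1, of the picture: columns of its width, rows of its height, round what is visible of it).
- bot.mark_of(target, camera): "at" ([row, column] as shares, 0 to 1, of the picture: columns of its width, rows of its height: a listed point, or the origin of a listed thing).
The state is a dict: "time": time; "q": joint angles; "joint_vel": joint speeds; "joint_torque": joint torques, N m; "tool_pos": TCP position; "tcp_rot": TCP orientation; "wrist_force": force on the tool from outside, world axes, zero at the start; "torque": the same for the moment, N m; "width": opening from 0.0 (shut) to 1.0 (fully open); "grip_force": force on a finger pad.
Only numpy, scipy, OpenCV 4.12 (cv2) and the standard library are available. Lean on these libraries where they do the work, as an engineer would, in place of code of your own. Each camera call takes 0.05 s, during which the arm holds its last target. There are 200 camera calls.

TASK

Clear the tasting slate by sorting the two strays on it like with like: the truffle into the bin that already holds truffles, the hand stamp into the bin that holds the block of cards. Then lift the dish by its arched handle and bring it level over the middle of the slate, turning it a quarter turn so that the handle, which now stands crosswise to the slate, runs along the slate's length, and with the loose ball kept in the middle of the dish the whole time. Finish while still holding the dish there, still and level, its foot about 10 cm above the slate; leave the tin, the flat bar and the small box alone.

Things in the scene. Friction and masses are not known exactly. Their poses are not given: they have to be found in the camera images.
- slate: dark flat slate board lying fixed on the bench, 127 x 252 x 8 mm thick; origin at the centre of its underside, so its top is 8 mm above the origin; its y axis runs along its length, its x axis across it
- dish: round white shallow dish, 136 mm across, rim 19 mm high, 0.2 to 0.3 kg, standing on the bench beside the slate; origin at the centre of the underside of its foot, z up. The inside slopes down 6 degrees from the rim (inner radius 62 mm) to the middle, 6 mm above the origin. At the start its x axis lies within 7 degrees of the slate's x axis
- dish_grip (a point): centre of the wooden grip bar at the crown of the steel wire arch that spans the dish along the dish's x axis; 108 mm above the dish's origin, on its axis, axes as the dish. The bar is 70 mm along x, 14 mm thick along y, 18 mm high (top at 117 mm). Dish and handle are the same either way round
- ball: loose smooth brown ball, 28 mm across, 20 g, lying in the middle of the dish; origin at its centre (its axes roll with it). It rolls easily when the dish is tilted or jerked
- truffle: loose round dark truffle, 28 mm across and 25 mm high with a small flat foot, standing on the slate; origin at the centre of its foot, z up
- stamp: loose wooden hand stamp, 59 mm high, standing on the slate: base block 25 (x) x 34 (y) x 15 mm, on it a turned grip 20 mm thick that widens to 24 mm from 30 mm above the foot to the top; origin at the centre of its foot, z up
- sweets_bin: open wooden bin, 100 (x) x 130 (y) x 40 mm high outside, walls and floor 4 mm, fixed on the bench; two truffles are stuck in its half towards its -y end. Origin at the centre of its underside, y along its length
- sweets_bin_free (a point): middle of the free part of the floor in the truffle bin, 25 mm from the bin's centre towards its +y end; about 60 mm of free length
- stationery_bin: open wooden bin of the same make and size, holding a fixed 38 mm high block of cards in its half towards its -y end; origin and axes like the other bin. The two bins may change places
- stationery_bin_free (a point): middle of the free part of the floor in the card bin, 25 mm from the bin's centre towards its +y end; about 60 mm of free length
- tin: bystander: round lidded tin, 70 mm across, 36 mm high, behind the slate; origin at the centre of its underside
- bar: bystander: flat wrapped chocolate bar lying behind the slate, 150 (x) x 72 (y) x 10 mm thick; origin at the centre of its underside
- ballotin: bystander: small closed card box, 67 x 93 x 46 mm high, at the back left; origin at the centre of its underside

How it is judged:
By the outcome, as a careful person would: the job done as asked, in the order asked, and still so for the second after the job is handed in, while the arm keeps its last pose, push and grip.
It also fails if it takes over 72 s, if anything falls off the work surface, if the arm or the gripper's body presses on something with over 40 N, if the wrist force passes 120 N, or if a joint passes its speed limit or range.

## Working session

There is one attempt and no reset: what is moved stays moved. The work goes in short steps, Python scripts to look and compute and a tool call to move; the robot and the scene stay as the last step left them, time stands still between calls to the robot, and variables do not carry over. Pictures are saved under pics/ and viewed, at most 10 in all, crops included, and the job is handed in when it is done.

Besides the shell and the picture viewer there is one more tool, called after "Call:" by a JSON object that holds its "method" and its "body". servo_tool: Moves the arm, as the interface text tells. Shifts and turns lie within -1 to 1; 1 stands for 0.15 m of shift or 180 degrees of turn. Its arguments: {"type":"object","properties":{"series":{"type":"array","items":{"type":"array","items":{"type":"number"}}},"newtons":{"type":"number"}},"required":["series"]}

```bash
mkdir -p pics
cat > h.py <<'E'
import numpy as np, cv2
from workcell import bot
def ray(cam,at,z,info=None):
    i=info or bot.camera_info(cam); f=210/np.tan(np.radians(i["vertical_fov"])/2)
    v,u=at[0]*420,at[1]*560
    R=np.array(i["R"]);t=np.array(i["t"])
    d=R.T@np.array([(u-i["cx"])/f,(v-i["cy"])/f,1]);c=-R.T@t
    return c+d*(z-c[2])/d[2]
def snap(cam,name):
    im=bot.read_camera(cam); cv2.imwrite(f"pics/{name}.png",im[:,:,::-1]); return im
E
python3 - <<'E'
from h import *
for c in("top","scene"): snap(c,c+"1")
a,b=[cv2.imread(f"pics/{c}1.png") for c in("top","scene")]
for n,z in dict(slate=0,dish=0,dish_grip=.108,ball=.02,truffle=.008,stamp=.008,sweets_bin=0,sweets_bin_free=.004,stationery_bin=0,stationery_bin_free=.004,tin=0,bar=0,ballotin=0).items():
    o=[]
    for c in("top","scene"):
        r=bot.mark_of(n,c)
        o.append((c,round(r[0]["score"],2),np.round(ray(c,r[0]["at"],z),3).tolist(),np.round(np.array(r[0]["at"])*[420,560])) if r else None)
    print(n,o)
print(bot.read_state())
for c in("top","scene","wrist"):print(bot.camera_info(c))
E
```

```text
slate [None, None]
dish [('top', 0.66, [0.524, 0.286, 0.0], array([225., 199.])), None]
dish_grip [('top', 0.94, [0.522, 0.283, 0.108], array([223., 194.])), ('scene', 0.64, [0.516, 0.276, 0.108], array([244., 225.]))]
ball [('top', 0.53, [0.518, 0.285, 0.02], array([227., 198.])), ('scene', 0.53, [0.527, 0.274, 0.02], array([272., 226.]))]
truffle [('top', 0.51, [0.5, 0.092, 0.008], array([233., 264.])), ('scene', 0.39, [0.487, 0.094, 0.008], array([254., 293.]))]
stamp [('top', 0.63, [0.491, -0.028, 0.008], array([236., 304.])), ('scene', 0.53, [0.49, -0.036, 0.008], array([235., 328.]))]
sweets_bin [('top', 0.92, [0.441, -0.302, 0.0], array([252., 395.])), ('scene', 0.93, [0.444, -0.287, 0.0], array([213., 399.]))]
sweets_bin_free [('top', 0.76, [0.449, -0.276, 0.004], array([250., 387.])), ('scene', 0.97, [0.447, -0.277, 0.004], array([212., 396.]))]
stationery_bin [('top', 0.69, [0.603, -0.299, 0.0], array([199., 392.])), ('scene', 0.67, [0.618, -0.303, 0.0], array([191., 358.]))]
stationery_bin_free [('top', 0.63, [0.61, -0.279, 0.004], array([197., 386.])), ('scene', 0.92, [0.
[... 1325 characters left out ...]
2.24863772e-02, -9.94924769e-01]]), 't': array([0.05197908, 0.56209711, 1.25892369])}
{'vertical_fov': 48.63975753577087, 'cx': 285.4895804521615, 'cy': 209.8157833041359, 'R': array([[-0.65439034, -0.75601044, -0.01488237],
       [-0.36842622,  0.33596757, -0.86682635],
       [ 0.66032976, -0.56175974, -0.498388  ]]), 't': array([0.40977563, 0.26830738, 0.92563979])}
{'vertical_fov': 68.26616743755403, 'cx': 277.41866689049425, 'cy': 210.31793415226826, 'R': array([[ 3.17022832e-01, -9.48417906e-01, -1.00674563e-05],
       [-9.15065672e-01, -3.05877141e-01,  2.62857360e-01],
       [-2.49301706e-01, -8.33225723e-02, -9.64834705e-01]]), 't': array([-0.67504542, -0.0324036 ,  0.37808841])}
```

View pics/top1.png

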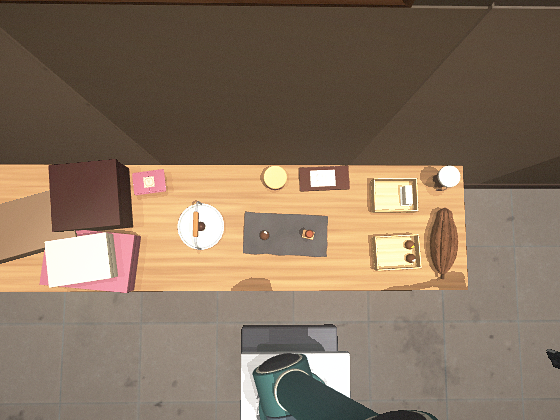

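View pics/scene1.png

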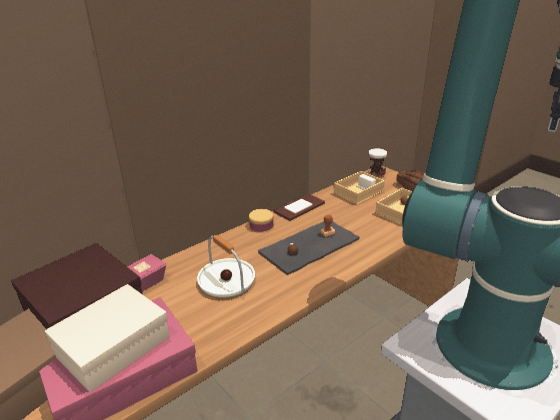

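The top view shows the dish at (200,227) px, slate centre at about (286,234), truffle (265,235), stamp (308,234), card bin (396,195) and truffle bin (398,252). The scene view agrees. Next I'll get a closer wrist view of the bins.

Call:
{"method": "servo_tool", "body": {"series": [[0.522, 0.867, 0.16, 0, 0, 0.132, 0], [0.522, 0.867, 0.16, 0, 0, 0.132, 0], [0.522, 0.867, 0.16, 0, 0, 0.132, 0], [0.522, 0.867, 0.16, 0, 0, 0.132, 0]]}}

```text
time: 1.8
tool_pos: [0.2958, -0.5062, 0.2568]
tcp_rot: [2.926, 1.142, 0.003]
wrist_force: [-0.5, -0.3, 0.2]
width: 0.999
grip_force: 0.0
```

Call:
{"method": "servo_tool", "body": {"series": [[0.522, 0.867, 0.16, 0, 0, 0.132, 0], [0.522, 0.867, 0.16, 0, 0, 0.132, 0], [0.522, 0.867, 0.16, 0, 0, 0.132, 0], [0.522, 0.867, 0.16, 0, 0, 0.132, 0]]}}

```text
time: 2.2
tool_pos: [0.3739, -0.3767, 0.2808]
tcp_rot: [2.627, 1.719, 0.004]
wrist_force: [0.3, -0.7, -0.1]
width: 0.999
grip_force: 0.0
```

Call:
{"method": "servo_tool", "body": {"series": [[0.522, 0.867, 0.16, 0, 0, 0.133, 0], [0.522, 0.867, 0.16, 0, 0, 0.133, 0], [0.522, 0.867, 0.16, 0, 0, 0.133, 0], [0.522, 0.867, 0.16, 0, 0, 0.133, 0], [0.522, 0.867, 0.16, 0, 0, 0.133, 0], [0.522, 0.867, 0.16, 0, 0, 0.133, 0], [0.522, 0.867, 0.16, 0, 0, 0.133, 0]]}}

```text
time: 2.9
tool_pos: [0.4488, -0.2512, 0.3027]
tcp_rot: [-2.224, -2.218, 0.001]
wrist_force: [0.7, -0.6, -0.2]
width: 0.999
grip_force: 0.0
```

Run:
```python
from h import *
s=bot.read_state();print(s["time"],s["tool_pos"],s["tcp_rot"],s["joint_vel"].round(3))
i=bot.camera_info("wrist");snap("wrist","w1")
for n,z in dict(sweets_bin=0,sweets_bin_free=.004,stationery_bin=0,stationery_bin_free=.004).items():
    r=bot.mark_of(n,"wrist")
    for q in r[:2]: print(n,round(q["score"],2),ray("wrist",q["at"],z,i).round(3))
    r=bot.trace(n,"wrist") if "free" not in n else []
    if r:
        c,_=cv2.findContours(r[0]["mask"].astype(np.uint8),0,2); h=np.vstack(c); b=cv2.boxPoints(cv2.minAreaRect(h))
        P=np.array([ray("wrist",(p[1]/420,p[0]/560),.04,i) for p in b]);print(P.round(3).tolist(),P.mean(0).round(3))
```

```text
2.9 [ 0.44876598 -0.25121224  0.30270034] [-2.22397436e+00 -2.21785259e+00  1.28297924e-03] [-0.004 -0.002  0.002  0.003  0.002 -0.   ]
sweets_bin 0.85 [ 0.451 -0.296  0.   ]
[[0.391, -0.232, 0.04], [0.49, -0.226, 0.04], [0.502, -0.36, 0.04], [0.394, -0.368, 0.04]] [ 0.444 -0.296  0.04 ]
sweets_bin_free 0.69 [ 0.441 -0.269  0.004]
stationery_bin 0.78 [ 0.609 -0.294  0.   ]
[[0.392, -0.232, 0.04], [0.49, -0.228, 0.04], [0.499, -0.361, 0.04], [0.393, -0.366, 0.04]] [ 0.444 -0.297  0.04 ]
stationery_bin_free 0.71 [ 0.607 -0.277  0.004]
stationery_bin_free 0.54 [ 0.609 -0.299  0.004]
```

View pics/w1.png

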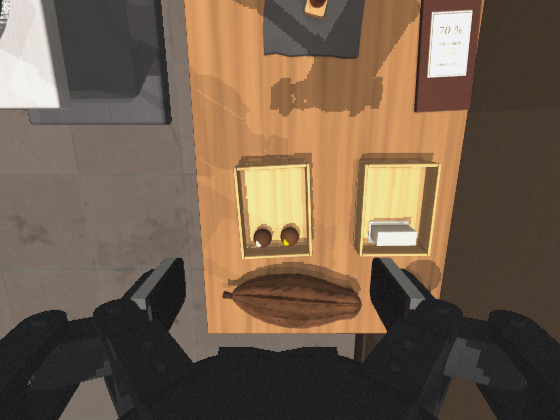

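Call:
{"method": "servo_tool", "body": {"series": [[0.15, 1, 0.1, 0, 0, 0, 0], [0.15, 1, 0.1, 0, 0, 0, 0], [0.15, 1, 0.1, 0, 0, 0, 0], [0.15, 1, 0.1, 0, 0, 0, 0]]}}

```text
time: 3.65
tool_pos: [0.473, -0.0951, 0.3193]
tcp_rot: [2.215, 2.228, 0.005]
wrist_force: [-0.5, -1.4, -0.4]
width: 1.003
grip_force: 0.0
```

Call:
{"method": "servo_tool", "body": {"series": [[0.05, 1, 0.1, 0, 0, 0, 0], [0.05, 1, 0.1, 0, 0, 0, 0], [0.05, 1, 0.1, 0, 0, 0, 0], [0.05, 1, 0.1, 0, 0, 0, 0], [0.05, 1, 0.1, 0, 0, 0, 0], [0.05, 1, 0.1, 0, 0, 0, 0], [0.05, 1, 0.1, 0, 0, 0, 0]]}}

```text
time: 4.35
tool_pos: [0.4796, 0.0486, 0.333]
tcp_rot: [2.224, 2.219, -0.001]
wrist_force: [0.9, -0.2, -0.2]
width: 0.997
grip_force: 0.0
```

Run:
```python
from h import *
s=bot.read_state();print(s["time"],s["tool_pos"],s["tcp_rot"],s["q"],s["joint_vel"].round(3))
i=bot.camera_info("wrist");snap("wrist","w2")
for n,z in dict(slate=0,truffle=.008,stamp=.008,dish=0,dish_grip=.108,ball=.02).items():
    r=bot.mark_of(n,"wrist")
    for q in r[:2]: print(n,round(q["score"],2),ray("wrist",q["at"],z,i).round(3),np.array(q["at"])*[420,560])
    r=bot.trace(n,"wrist") if n in("slate","truffle","stamp","dish") else []
    if r:
        c,_=cv2.findContours(r[0]["mask"].astype(np.uint8),0,2); h=np.vstack(c); b=cv2.boxPoints(cv2.minAreaRect(h)) 
        zz=dict(slate=.008,truffle=.02,stamp=.04,dish=.019)[n]
        P=np.array([ray("wrist",(p[1]/420,p[0]/560),zz,i) for p in b]);print(b.round().tolist(),P.round(3).tolist(),P.mean(0).round(3))
```

```text
4.35 [0.47961848 0.04861105 0.33296462] [ 2.22372139e+00  2.21912005e+00 -1.23869334e-03] [ 4.97304617e-02 -1.55525714e-01  1.86018722e+00 -5.53854038e-04
  1.43749798e+00  5.18755738e-02] [-0.004 -0.001  0.     0.004 -0.001  0.003]
slate 0.72 [ 0.494 -0.038  0.   ] [224.49  286.384]
[[246.0, 259.0], [250.0, 97.0], [337.0, 100.0], [333.0, 262.0]] [[0.428, -0.095, 0.008], [0.442, 0.154, 0.008], [0.566, 0.151, 0.008], [0.57, -0.1, 0.008]] [0.501 0.027 0.008]
truffle 0.52 [0.488 0.087 0.008] [145.32 282.52]
[[275.0, 143.0], [287.0, 131.0], [300.0, 144.0], [288.0, 156.0]] [[0.477, 0.091, 0.02], [0.494, 0.108, 0.02], [0.513, 0.09, 0.02], [0.496, 0.073, 0.02]] [0.495 0.091 0.02 ]
stamp 0.55 [ 0.495 -0.036  0.008] [224.994 286.72 ]
stamp 0.52 [ 0.446 -0.291  0.008] [359.814 259.224]
[[279.0, 216.0], [298.0, 216.0], [298.0, 245.0], [279.0, 245.0]] [[0.482, -0.012, 0.04], [0.51, -0.012, 0.04], [0.511, -0.058, 0.04], [0.482, -0.057, 0.04]] [ 0.496 -0.035  0.04 ]
dish 0.59 [0.498 0.025 0.   ] [186.186 289.184]
[[258.0, 0.0], [361.0, 0.0], [361.0, 52.0], [258.0, 52.0]] [[0.456, 0.272, 0.019], [0.588, 0.271, 0.019], [0.593, 0.21, 0.019], [0.455, 0.211, 0.019]] [0.523 0.241 0.019]
ball 0.48 [0.487 0.092 0.02 ] [142.38  282.296]
```

View pics/w2.png

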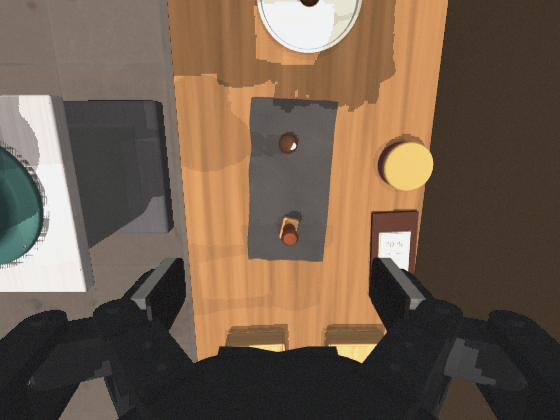

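w1 shows the truffle bin (left, 237–312 × 160–258 px) and the card bin (right, 357–438 × 158–256), with the free halves toward +y. w2 shows the truffle at (288,144), the stamp's base at (290,225) with its head at (289,238), and slate corners (252,97), (337,101), (323,262), (248,259). I'll go for the truffle first.

Call:
{"method": "servo_tool", "body": {"series": [[0.1, 0.28, -1, 0, 0, 0, 0.2], [0.1, 0.28, -1, 0, 0, 0, 0.2], [0.1, 0.28, -1, 0, 0, 0, 0.2], [0.1, 0.28, -1, 0, 0, 0, 0.2]]}}

```text
time: 5.3
tool_pos: [0.4899, 0.0926, 0.1766]
tcp_rot: [-2.214, -2.218, 0.015]
wrist_force: [-2.0, 0.2, -0.8]
width: 0.801
grip_force: 0.0
```

Call:
{"method": "servo_tool", "body": {"series": [[0, 0, -0.5, 0, 0, 0, 0.2], [0, 0, -0.5, 0, 0, 0, 0.2], [0, 0, -0.5, 0, 0, 0, 0.2], [0, 0, -0.5, 0, 0, 0, 0.2], [0, 0, -0.5, 0, 0, 0, 0.2]]}}

```text
time: 5.8
tool_pos: [0.4972, 0.0924, 0.1114]
tcp_rot: [2.219, 2.219, 0.006]
wrist_force: [0.0, 0.1, 0.6]
width: 0.799
grip_force: 0.0
```

Run:
```python
from h import *
s=bot.read_state();print(s["time"],s["tool_pos"],s["width"])
i=bot.camera_info("wrist");snap("wrist","w3")
for n,z in dict(truffle=.008,stamp=.008).items():
    for q in bot.mark_of(n,"wrist")[:2]: print(n,round(q["score"],2),ray("wrist",q["at"],z,i).round(3),np.array(q["at"])*[420,560])
    r=bot.trace(n,"wrist")
    for k in r[:2]:
        b=np.array(k["box"]); P=[ray("wrist",(b[a],b[c]),.0205,i).round(3) for a,c in((1,0),(3,2))];print(k["score"],P,(P[0]+P[1])/2)
i=eval  # slate from w2 corners
```

```text
5.8 [0.49715924 0.09239145 0.11138395] 0.798851874930743
truffle 0.58 [0.495 0.09  0.008] [213.318 273.616]
0.92 [array([0.482, 0.104, 0.02 ]), array([0.511, 0.077, 0.02 ])] [0.4965 0.0905 0.02  ]
stamp 0.74 [ 0.497 -0.038  0.008] [345.198 276.08 ]
0.65 [array([ 0.485, -0.016,  0.02 ]), array([ 0.515, -0.035,  0.02 ])] [ 0.5    -0.0255  0.02  ]
```

View pics/w3.png

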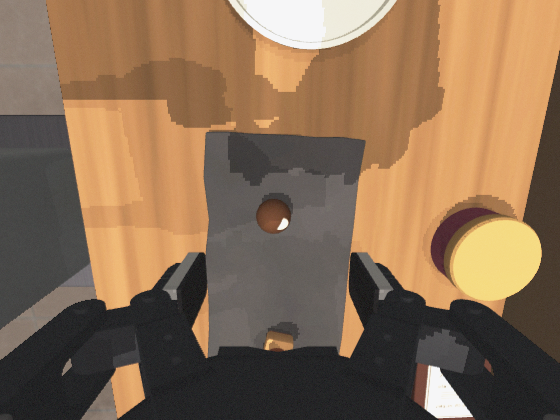

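w3 shows the truffle at (273,216), midway between the fingers, and the stamp base at (278,343). Descending to grasp.

Call:
{"method": "servo_tool", "body": {"series": [[0, -0.01, -0.663, 0, 0, 0, 0.2], [0, -0.01, -0.663, 0, 0, 0, 0.2], [0, -0.01, -0.663, 0, 0, 0, 0.2], [0, -0.01, -0.663, 0, 0, 0, 0.2], [0, -0.01, -0.663, 0, 0, 0, 1], [0, -0.01, -0.663, 0, 0, 0, 1], [0, -0.01, -0.663, 0, 0, 0, 1], [0, -0.01, -0.663, 0, 0, 0, 1], [0, -0.01, -0.663, 0, 0, 0, 1], [0, -0.01, -0.663, 0, 0, 0, 1]], "newtons": 25}}

```text
time: 7.05
tool_pos: [0.4961, 0.091, 0.011]
tcp_rot: [2.22, 2.22, 0.004]
wrist_force: [-0.8, -0.5, 6.2]
width: 0.291
grip_force: 24.2
```

Call:
{"method": "servo_tool", "body": {"series": [[0, 0, 0.3, 0, 0, 0, 1], [0, 0, 0.6, 0, 0, 0, 1], [0, 0, 0.6, 0, 0, 0, 1], [0, 0, 0.6, 0, 0, 0, 1]]}}

```text
time: 7.45
tool_pos: [0.4964, 0.091, 0.1014]
tcp_rot: [2.219, 2.219, 0.007]
wrist_force: [-0.7, -0.1, -0.3]
width: 0.288
grip_force: 24.9
```

Run:
```python
from h import *
s=bot.read_state();print(s["time"],s["tool_pos"],s["width"],s["grip_force"])
snap("wrist","w4")
for n in("truffle",):
    for q in bot.trace(n,"wrist")[:3]: print(n,q["score"],np.array(q["box"])*[560,420,560,420])
# slate from w2 corners: pose at that time
from scipy.spatial.transform import Rotation as Ro
i=bot.camera_info("wrist");R=np.array(i["R"]);t=np.array(i["t"])
T=Ro.from_rotvec(s["tcp_rot"]).as_matrix();p=s["tool_pos"]
Rc=R@T; tc=R@p+t   # tool->cam
T2=Ro.from_rotvec([2.22372139,2.21912005,-.00123869]).as_matrix();p2=np.array([0.47961848,0.04861105,0.33296462])
R2=Rc@T2.T; j=dict(i,R=R2,t=tc-R2@p2)
P=np.array([ray("",(v/420,u/560),.008,j) for u,v in((252,97),(337,101),(323,262),(248,259))]);print(P.round(3),P.mean(0))
e=P[0]+P[1]-P[2]-P[3];print("yaw of slate y vs world y deg",np.degrees(np.arctan2(-e[0],e[1])))
```

```text
7.45 [0.49639311 0.09098329 0.10135998] 0.28804002673163925 24.88262768019922
truffle 0.81 [250.6   244.608 303.576 301.602]
[[ 0.44   0.154  0.008]
 [ 0.56   0.148  0.008]
 [ 0.549 -0.099  0.008]
 [ 0.427 -0.094  0.008]] [0.49417077 0.02726625 0.008     ]
yaw of slate y vs world y deg -2.737659881566612
```

View pics/w4.png

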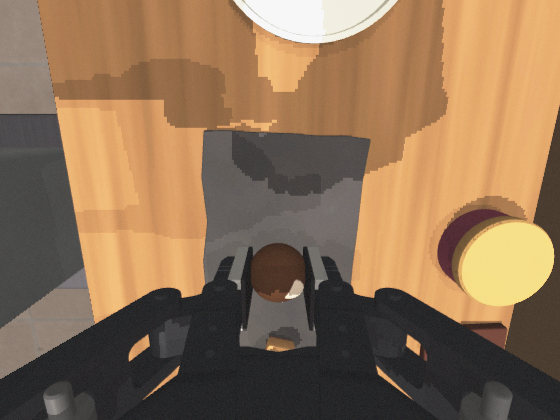

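w4 shows the truffle held at (278,272) between the pads. Carrying it over to its bin.

Call:
{"method": "servo_tool", "body": {"series": [[-0.119, -0.1, 0.267, 0, 0, 0, 1], [-0.119, -0.45, 0.267, 0, 0, 0, 1], [-0.119, -0.8, 0.267, 0, 0, 0, 1], [-0.119, -0.8, 0.267, 0, 0, 0, 1]]}}

```text
time: 7.95
tool_pos: [0.4754, -0.0333, 0.1375]
tcp_rot: [-2.225, -2.217, 0.005]
wrist_force: [-0.5, -0.1, -0.4]
width: 0.286
grip_force: 24.9
```

Call:
{"method": "servo_tool", "body": {"series": [[-0.119, -0.8, 0, 0, 0, 0, 1], [-0.119, -0.8, 0, 0, 0, 0, 1], [-0.119, -0.8, 0, 0, 0, 0, 1]]}}

```text
time: 8.25
tool_pos: [0.4572, -0.1513, 0.1371]
tcp_rot: [-2.221, -2.218, 0.003]
wrist_force: [-0.3, 1.3, -0.4]
width: 0.29
grip_force: 24.9
```

Call:
{"method": "servo_tool", "body": {"series": [[-0.119, -0.807, 0, 0, 0, 0, 1], [-0.119, -0.807, 0, 0, 0, 0, 1], [-0.119, -0.807, 0, 0, 0, 0, 1], [-0.119, -0.807, -0.2, 0, 0, 0, 1], [-0.119, -0.807, -0.2, 0, 0, 0, 1], [-0.119, -0.807, -0.2, 0, 0, 0, 1]]}}

```text
time: 8.85
tool_pos: [0.4395, -0.2687, 0.1068]
tcp_rot: [-2.217, -2.218, 0.001]
wrist_force: [-0.5, -0.9, -0.2]
width: 0.291
grip_force: 24.9
```

Run:
```python
from h import *
s=bot.read_state();print(s["time"],s["tool_pos"],s["width"],s["grip_force"])
i=bot.camera_info("wrist");snap("wrist","w5")
for n,z in(("sweets_bin_free",.004),("stationery_bin_free",.004)):
    for q in bot.mark_of(n,"wrist")[:2]: print(n,round(q["score"],2),ray("wrist",q["at"],z,i).round(3))
for q in bot.trace("sweets_bin","wrist")[:2]:
    b=np.array(q["box"]);print([ray("wrist",(b[a],b[c]),.04,i).round(3) for a,c in((1,0),(3,2))],b)
```

```text
8.85 [ 0.43949168 -0.2686828   0.10681575] 0.29117888651207596 24.87961703329347
sweets_bin_free 0.64 [ 0.442 -0.274  0.004]
stationery_bin_free 0.87 [ 0.611 -0.272  0.004]
[array([ 0.394, -0.227,  0.04 ]), array([ 0.498, -0.362,  0.04 ])] [0.373  0.3924 0.6279 0.8036]
```

View pics/w5.png

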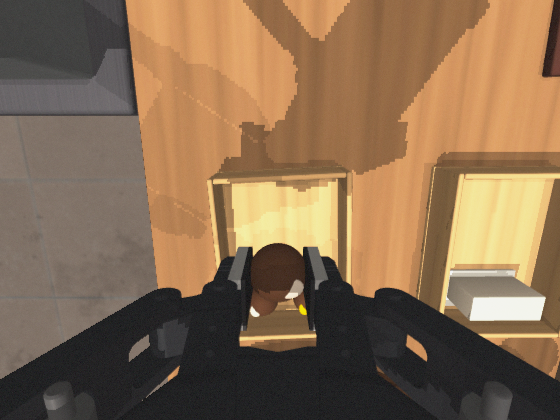

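w5 shows the truffle held at (278,270) over the bin's free half, with the fixed truffles behind it and the near wall at row 178. Lowering and releasing.

Call:
{"method": "servo_tool", "body": {"series": [[0.03, 0.01, -0.3, 0, 0, 0, 1], [0.03, 0.01, -0.625, 0, 0, 0, 1], [0.03, 0.01, -0.625, 0, 0, 0, 1], [0.03, 0.01, -0.625, 0, 0, 0, 1], [0.03, 0.01, -0.625, 0, 0, 0, 0.5], [0.03, 0.01, -0.625, 0, 0, 0, 0.5], [0.03, 0.01, -0.625, 0, 0, 0, 0.5], [0.03, 0.01, -0.4, 0, 0, 0, 0.5], [0.03, 0.01, 0.1, 0, 0, 0, 0.5], [0.03, 0.01, 0.1, 0, 0, 0, 0.5], [0.03, 0.01, 0.1, 0, 0, 0, 0.2]]}}

```text
time: 10.15
tool_pos: [0.4495, -0.2715, 0.1306]
tcp_rot: [2.213, 2.213, 0.004]
wrist_force: [-0.3, -0.5, 0.7]
width: 0.658
grip_force: 0.0
```

Run:
```python
from h import *
s=bot.read_state();print(s["time"],s["tool_pos"],s["width"],s["grip_force"])
i=bot.camera_info("wrist");snap("wrist","w6")
for q in bot.trace("truffle","wrist")[:4]:
    b=np.array(q["box"]);print(q["score"],[ray("wrist",(b[a],b[c]),.0165,i).round(3) for a,c in((1,0),(3,2))])
```

```text
10.15 [ 0.44945676 -0.27145271  0.13055816] 0.6581019307137959 0.0
0.81 [array([ 0.433, -0.258,  0.017]), array([ 0.461, -0.283,  0.017])]
```

Truffle confirmed in its bin at (0.447,-0.270). On to the stamp.

Call:
{"method": "servo_tool", "body": {"series": [[0.177, 0.77, 0, 0, 0, 0, 0.2], [0.177, 0.77, 0, 0, 0, 0, 0.2], [0.177, 0.77, 0, 0, 0, 0, 0.2]]}}

```text
time: 10.55
tool_pos: [0.4707, -0.1498, 0.1219]
tcp_rot: [-2.217, -2.22, 0.001]
wrist_force: [-0.2, -0.7, -0.4]
width: 0.801
grip_force: 0.0
```

Call:
{"method": "servo_tool", "body": {"series": [[0.177, 0.77, 0, 0, 0, 0, 0.2], [0.177, 0.77, 0, 0, 0, 0, 0.2], [0.177, 0.77, 0, 0, 0, 0, 0.2], [0.177, 0.77, 0, 0, 0, 0, 0.2], [0.177, 0.77, 0, 0, 0, 0, 0.2], [0.177, 0.77, 0, 0, 0, 0, 0.2]]}}

```text
time: 11.15
tool_pos: [0.4978, -0.0386, 0.123]
tcp_rot: [-2.221, -2.22, 0.002]
wrist_force: [0.3, -0.4, 0.8]
width: 0.799
grip_force: 0.0
```

Run:
```python
from h import *
s=bot.read_state();print(s["time"],s["tool_pos"],s["width"],s["grip_force"])
i=bot.camera_info("wrist");snap("wrist","w7")
for q in bot.mark_of("stamp","wrist")[:2]: print(round(q["score"],2),ray("wrist",q["at"],.008,i).round(3))
for q in bot.trace("stamp","wrist")[:1]:
    b=np.array(q["box"]);print(q["score"],[ray("wrist",(b[a],b[c]),z,i).round(3) for z in(.008,.067) for a,c in((1,0),(3,2))])
```

```text
11.15 [ 0.49782856 -0.03864758  0.12296855] 0.7990691150141191 0.0
0.94 [ 0.497 -0.038  0.008]
0.91 [array([ 0.481, -0.021,  0.008]), array([ 0.516, -0.071,  0.008]), array([ 0.485, -0.009,  0.067]), array([ 0.512, -0.048,  0.067])]
```

View pics/w7.png

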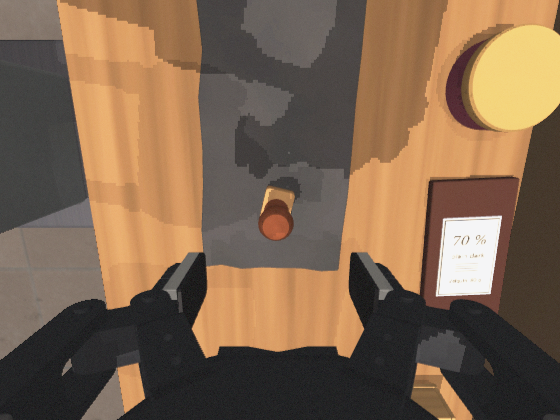

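w7 shows the stamp's grip top at (276,222), centred between the open fingers. Grasping and lifting.

Call:
{"method": "servo_tool", "body": {"series": [[0, 0.005, -0.593, 0, 0, 0, 0.2], [0, 0.005, -0.593, 0, 0, 0, 0.2], [0, 0.005, -0.593, 0, 0, 0, 0.2], [0, 0.005, -0.593, 0, 0, 0, 0.2], [0, 0.005, -0.593, 0, 0, 0, 1], [0, 0.005, -0.593, 0, 0, 0, 1], [0, 0.005, -0.593, 0, 0, 0, 1], [0, 0.005, -0.593, 0, 0, 0, 1], [0, 0.005, -0.593, 0, 0, 0, 1], [0, 0.005, -0.45, 0, 0, 0, 1], [0, 0.005, 0.08, 0, 0, 0, 1], [0, 0.005, 0.08, 0, 0, 0, 1], [0, 0.005, 0.08, 0, 0, 0, 1]], "newtons": 40}}

```text
time: 12.6
tool_pos: [0.5033, -0.0375, 0.1422]
tcp_rot: [2.214, 2.215, 0.011]
wrist_force: [0.1, -0.1, -0.6]
width: 0.249
grip_force: 39.2
```

Call:
{"method": "servo_tool", "body": {"series": [[0.373, -0.773, 0, 0, 0, 0, 1], [0.373, -0.773, 0, 0, 0, 0, 1], [0.373, -0.773, 0, 0, 0, 0, 1]]}}

```text
time: 12.9
tool_pos: [0.5558, -0.1555, 0.1359]
tcp_rot: [2.22, 2.22, 0.0]
wrist_force: [0.7, 1.2, 0.3]
width: 0.254
grip_force: 39.2
```

Call:
{"method": "servo_tool", "body": {"series": [[0.373, -0.773, 0, 0, 0, 0, 1], [0.373, -0.773, 0, 0, 0, 0, 1], [0.373, -0.773, 0, 0, 0, 0, 1], [0.373, -0.773, 0, 0, 0, 0, 1], [0.373, -0.773, 0, 0, 0, 0, 1], [0.373, -0.773, 0, 0, 0, 0, 1]]}}

```text
time: 13.5
tool_pos: [0.6096, -0.2677, 0.135]
tcp_rot: [-2.219, -2.221, 0.001]
wrist_force: [0.2, -0.1, -0.2]
width: 0.254
grip_force: 39.3
```

Run:
```python
from h import *
s=bot.read_state();print(s["time"],s["tool_pos"],s["width"],s["grip_force"])
i=bot.camera_info("wrist");snap("wrist","w8")
for q in bot.mark_of("stationery_bin_free","wrist")[:2]: print(round(q["score"],2),ray("wrist",q["at"],.004,i).round(3))
for q in bot.trace("stationery_bin","wrist")[:2]:
    b=np.array(q["box"]);print(q["score"],[ray("wrist",(b[a],b[c]),.04,i).round(3) for a,c in((1,0),(3,2))])
```

```text
13.5 [ 0.60961858 -0.26765246  0.13499517] 0.2541370773579913 39.26843576555257
0.58 [ 0.611 -0.273  0.004]
0.32 [ 0.603 -0.312  0.004]
0.6 [array([ 0.565, -0.231,  0.04 ]), array([ 0.671, -0.361,  0.04 ])]
```

View pics/w8.png

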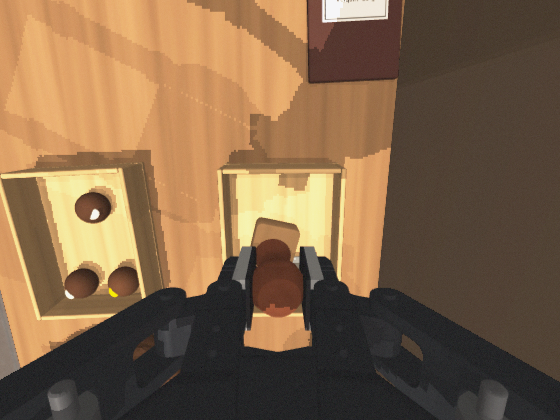

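w8 shows the stamp held with its base at (276,235) over the free half of the card bin, and the sorted truffle at (93,208) in its bin. Lowering the stamp.

Call:
{"method": "servo_tool", "body": {"series": [[0.01, -0.005, -0.35, 0, 0, 0, 1], [0.01, -0.005, -0.6, 0, 0, 0, 1], [0.01, -0.005, -0.685, 0, 0, 0, 1], [0.01, -0.005, -0.685, 0, 0, 0, 1], [0.01, -0.005, -0.685, 0, 0, 0, 1], [0.01, -0.005, -0.685, 0, 0, 0, 0.5], [0.01, -0.005, -0.685, 0, 0, 0, 0.5], [0.01, -0.005, -0.685, 0, 0, 0, 0.5], [0.01, -0.005, -0.685, 0, 0, 0, 0.5], [0.01, -0.005, -0.3, 0, 0, 0, 0.5], [0.01, -0.005, 0.2, 0, 0, 0, 0.4], [0.01, -0.005, 0.2, 0, 0, 0, 0.4], [0.01, -0.005, 0.2, 0, 0, 0, 0.4]]}}

```text
time: 14.95
tool_pos: [0.6163, -0.2718, 0.174]
tcp_rot: [2.213, 2.213, 0.007]
wrist_force: [1.2, -0.2, 0.4]
width: 0.603
grip_force: 0.0
```

Run:
```python
from h import *
s=bot.read_state();print(s["time"],s["tool_pos"],s["width"],s["grip_force"])
i=bot.camera_info("wrist");snap("wrist","w9")
for q in bot.mark_of("stamp","wrist")[:2]: print(round(q["score"],2),ray("wrist",q["at"],.004,i).round(3))
for q in bot.trace("stamp","wrist")[:1]:
    b=np.array(q["box"]);print(q["score"],[ray("wrist",(b[a],b[c]),z,i).round(3) for z in(.004,.063) for a,c in((1,0),(3,2))])
```

```text
14.95 [ 0.61630392 -0.27180205  0.17396527] 0.6028870573600074 0.0
0.62 [ 0.606 -0.27   0.004]
0.74 [array([ 0.591, -0.252,  0.004]), array([ 0.626, -0.299,  0.004]), array([ 0.596, -0.243,  0.063]), array([ 0.624, -0.281,  0.063])]
```

Stamp upright in the card bin at (0.606,-0.270). Heading over the dish with a quarter turn of the tool.

Call:
{"method": "servo_tool", "body": {"series": [[-0.148, 0.918, 0.158, 0, 0, 0.125, 0], [-0.148, 0.918, 0.158, 0, 0, 0.125, 0], [-0.148, 0.918, 0.158, 0, 0, 0.125, 0]]}}

```text
time: 15.4
tool_pos: [0.5876, -0.1299, 0.1867]
tcp_rot: [-1.737, -2.612, 0.002]
wrist_force: [0.3, -0.3, 0.3]
width: 1.0
grip_force: 0.0
```

Call:
{"method": "servo_tool", "body": {"series": [[-0.148, 0.918, 0.158, 0, 0, 0.125, 0], [-0.148, 0.918, 0.158, 0, 0, 0.125, 0], [-0.148, 0.918, 0.158, 0, 0, 0.125, 0]]}}

```text
time: 15.7
tool_pos: [0.5654, 0.008, 0.2108]
tcp_rot: [-1.192, -2.902, 0.002]
wrist_force: [0.7, 0.3, 0.5]
width: 1.003
grip_force: 0.0
```

Call:
{"method": "servo_tool", "body": {"series": [[-0.148, 0.918, 0.158, 0, 0, 0.125, 0], [-0.148, 0.918, 0.158, 0, 0, 0.125, 0], [-0.148, 0.918, 0.158, 0, 0, 0.125, 0]]}}

```text
time: 16.0
tool_pos: [0.5434, 0.1454, 0.2347]
tcp_rot: [-0.603, -3.079, 0.002]
wrist_force: [1.0, 0.3, -0.5]
width: 1.004
grip_force: 0.0
```

Call:
{"method": "servo_tool", "body": {"series": [[-0.148, 0.918, 0.158, 0, 0, 0.125, 0], [-0.148, 0.918, 0.158, 0, 0, 0.125, 0], [-0.148, 0.918, 0.158, 0, 0, 0.125, 0], [-0.148, 0.918, 0.158, 0, 0, 0.125, 0], [-0.148, 0.918, 0.158, 0, 0, 0.125, 0], [-0.148, 0.918, 0.158, 0, 0, 0.125, 0]]}}

```text
time: 16.6
tool_pos: [0.5226, 0.2799, 0.2585]
tcp_rot: [-0.001, -3.138, 0.003]
wrist_force: [0.9, -0.9, 0.1]
width: 0.998
grip_force: 0.0
```

Run:
```python
from h import *
s=bot.read_state();print(s["time"],s["tool_pos"],s["tcp_rot"],s["q"].round(3))
i=bot.camera_info("wrist");snap("wrist","w10")
for n,z in dict(dish=0,dish_grip=.108,ball=.02).items():
    for q in bot.mark_of(n,"wrist")[:2]: print(n,round(q["score"],2),ray("wrist",q["at"],z,i).round(3),np.array(q["at"])*[420,560])
```

```text
16.6 [0.52256702 0.27985929 0.25852288] [-1.25962696e-03 -3.13841502e+00  3.37132343e-03] [ 4.500e-01  9.600e-02  1.750e+00 -1.000e-03  1.299e+00 -1.120e+00]
dish 0.77 [0.522 0.282 0.   ] [178.5   279.384]
dish_grip 0.77 [0.518 0.278 0.108] [192.318 276.08 ]
ball 0.66 [0.521 0.281 0.02 ] [180.39  278.992]
```

View pics/w10.png

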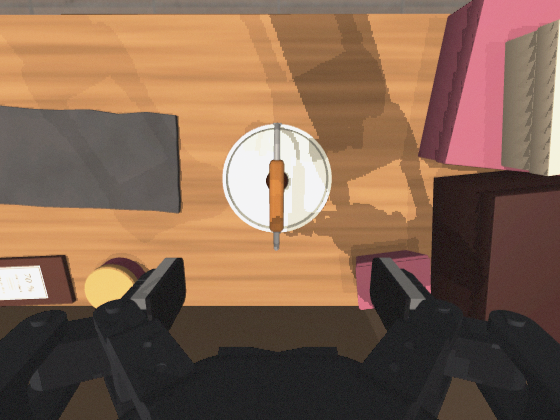

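w10 shows the dish centred at (277,178) with its grip bar running from (278,160) to (276,231), and the ball in the middle. I'll check the bar's direction in that picture, then go down.

Call:
{"method": "servo_tool", "body": {"series": [[0, 0.005, -0.8, 0, 0, 0, 0], [0, 0.005, -0.8, 0, 0, 0, 0], [0, 0.005, -0.8, 0, 0, 0, 0], [0, 0.005, -0.8, 0, 0, 0, 0], [0, 0.005, -0.8, 0, 0, 0, 0], [0, 0.005, -0.8, 0, 0, 0, 0]]}}

```text
time: 17.4
tool_pos: [0.5252, 0.2823, 0.1433]
tcp_rot: [0.001, 3.138, 0.003]
wrist_force: [-0.5, 0.4, 0.1]
width: 0.999
grip_force: 0.0
```

Run:
```python
from h import *
s=bot.read_state();print(s["time"],s["tool_pos"],s["tcp_rot"])
i=bot.camera_info("wrist")
im=snap("wrist","w11").astype(int)
m=((im[...,0]>im[...,2]*2.2)&(im[...,0]>90)).astype(np.uint8)
k=bot.mark_of("dish_grip","wrist");print([(round(q["score"],2),ray("wrist",q["at"],.108,i).round(3),np.array(q["at"])*[420,560]) for q in k[:2]])
r=bot.recognise("dish_grip","wrist");print([(np.array(q["box"])*[560,420,560,420]).round() for q in r[:1]])
n,l,st,c=cv2.connectedComponentsWithStats(m)
for j in np.argsort(-st[1:,4])[:4]+1:
    ys,xs=np.where(l==j); f=cv2.fitLine(np.c_[xs,ys].astype(np.float32),2,0,.01,.01).ravel();print(st[j],c[j].round(1),f.round(3))
```

```text
17.4 [0.52519047 0.28229806 0.14327015] [7.43161996e-04 3.13771125e+00 2.91529210e-03]
[(0.93, array([0.52 , 0.279, 0.108]), array([229.992, 271.824]))]
[array([194., 115., 349., 309.])]
[  65    0  224  169 9167] [181.9  63.1] [  0.888   0.461 181.895  63.131]
[ 178  175  200  173 7145] [268.6 281.2] [  0.61    0.792 268.649 281.208]
[   0  235  158   90 4314] [ 62.8 270.3] [ 9.90000e-01 -1.40000e-01  6.28290e+01  2.70316e+02]
[ 407    0   98   99 3005] [451.2  46.5] [ 4.34000e-01 -9.01000e-01  4.51207e+02  4.64670e+01]
```

View pics/w11.png

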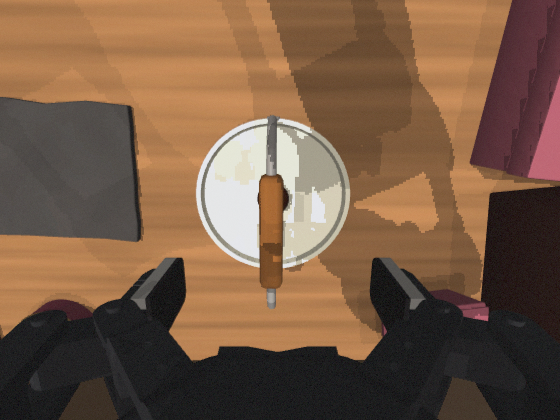

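w11 shows the bar from (271,175) to (271,288), parallel to the finger pads to within 1°, about 3 mm to the −y side. Descending with that correction, still open.

Call:
{"method": "servo_tool", "body": {"series": [[-0.02, -0.017, -0.2, 0, 0, 0, 0.3], [-0.02, -0.017, -0.355, 0, 0, 0, 0.3], [-0.02, -0.017, -0.355, 0, 0, 0, 0.4], [-0.02, -0.017, -0.355, 0, 0, 0, 0.5], [-0.02, -0.017, -0.355, 0, 0, 0, 0.5]], "newtons": 25}}

```text
time: 18.05
tool_pos: [0.5217, 0.28, 0.0895]
tcp_rot: [-0.0, 3.139, 0.002]
wrist_force: [0.9, -1.0, -0.0]
width: 0.502
grip_force: 0.0
```

Call:
{"method": "servo_tool", "body": {"series": [[0, -0.004, 0, 0, 0, 0, 0.55], [0, -0.004, 0, 0, 0, 0, 0.6], [0, -0.004, 0, 0, 0, 0, 0.65], [0, -0.004, 0, 0, 0, 0, 0.7], [0, -0.004, 0, 0, 0, 0, 0.73], [0, -0.004, 0, 0, 0, 0, 0.76], [0, -0.004, 0, 0, 0, 0, 0.79], [0, -0.004, 0, 0, 0, 0, 0.81], [0, -0.004, 0, 0, 0, 0, 0.83], [0, -0.004, 0, 0, 0, 0, 0.85], [0, -0.004, 0, 0, 0, 0, 0.87], [0, -0.004, 0, 0, 0, 0, 0.9], [0, -0.004, 0, 0, 0, 0, 1], [0, -0.004, 0, 0, 0, 0, 1]], "newtons": 25}}

```text
time: 19.45
tool_pos: [0.5203, 0.2786, 0.0874]
tcp_rot: [0.0, -3.142, 0.0]
wrist_force: [0.7, -1.5, -0.1]
width: 0.158
grip_force: 25.2
```

Call:
{"method": "servo_tool", "body": {"series": [[0, 0, 0, 0, 0, 0, 1], [0, 0, 0, 0, 0, 0, 1], [0, 0, 0, 0, 0, 0, 1]], "newtons": 60}}

```text
time: 19.75
tool_pos: [0.5204, 0.2787, 0.0875]
tcp_rot: [-0.0, 3.141, -0.0]
wrist_force: [0.0, -0.0, 0.6]
width: 0.15
grip_force: 58.8
```

Run:
```python
from h import *
s=bot.read_state();print(s["time"],s["tool_pos"],s["tcp_rot"],s["wrist_force"],s["torque"],s["width"])
i=bot.camera_info("wrist");snap("wrist","w12")
for n,z in dict(dish=0,ball=.02).items():
    for q in bot.mark_of(n,"wrist")[:2]: print(n,round(q["score"],2),ray("wrist",q["at"],z,i).round(3))
    for q in bot.trace(n,"wrist")[:1]:
        b=np.array(q["box"]);print([ray("wrist",(b[a],b[c]),z or .019,i).round(3) for a,c in((1,0),(3,2))])
```

```text
19.75 [0.5204205  0.2786776  0.08746991] [-3.90429575e-04  3.14137742e+00 -1.38820626e-05] [ 0.02770674 -0.01867387  0.61093944] [-0.19224064 -0.14935872 -0.01016977] 0.14952036230539129
dish 0.82 [0.522 0.278 0.   ]
dish 0.22 [ 0.666  0.059 -0.   ]
[array([0.452, 0.218, 0.019]), array([0.631, 0.355, 0.019])]
[array([0.518, 0.266, 0.02 ]), array([0.526, 0.269, 0.02 ])]
```

The dish is gripped at 59 N and the ball shows at the middle, partly under the bar. Now a slow, smooth lift.

Call:
{"method": "servo_tool", "body": {"series": [[0, 0, 0.001, 0, 0, 0, 1], [0, 0, 0.006, 0, 0, 0, 1], [0, 0, 0.019, 0, 0, 0, 1], [0, 0, 0.042, 0, 0, 0, 1], [0, 0, 0.075, 0, 0, 0, 1], [0, 0, 0.117, 0, 0, 0, 1], [0, 0, 0.169, 0, 0, 0, 1], [0, 0, 0.229, 0, 0, 0, 1], [0, 0, 0.293, 0, 0, 0, 1], [0, 0, 0.36, 0, 0, 0, 1], [0, 0, 0.427, 0, 0, 0, 1], [0, 0, 0.491, 0, 0, 0, 1], [0, 0, 0.551, 0, 0, 0, 1], [0, 0, 0.603, 0, 0, 0, 1], [0, 0, 0.645, 0, 0, 0, 1], [0, 0, 0.678, 0, 0, 0, 1], [0, 0, 0.701, 0, 0, 0, 1], [0, 0, 0.714, 0, 0, 0, 1], [0, 0, 0.719, 0, 0, 0, 1], [0, 0, 0.72, 0, 0, 0, 1]]}}

```text
time: 22.0
tool_pos: [0.5202, 0.2786, 0.1952]
tcp_rot: [0.0, -3.141, 0.0]
wrist_force: [-0.0, -1.2, -3.2]
width: 0.152
grip_force: 58.4
```

Run:
```python
from h import *
s=bot.read_state();print(s["time"],s["tool_pos"],s["tcp_rot"],s["wrist_force"],s["torque"],s["width"])
i=bot.camera_info("wrist");snap("wrist","w13");snap("top","t13");snap("scene","s13")
for n,z in dict(dish=.108,ball=.128).items():
  for c in("wrist","top","scene"):
    print(n,c,[(round(q["score"],2),ray(c,q["at"],z,i if c=="wrist" else None).round(3)) for q in bot.mark_of(n,c)[:1]])
a=cv2.imread("pics/w13.png")[60:330,130:430];b=cv2.imread("pics/s13.png")[120:320,130:330]
a2=cv2.imread("pics/w12.png")[60:330,130:430]
cv2.imwrite("pics/m13.png",np.hstack([a2,a,cv2.resize(b,(200,270))]))
```

```text
22.0 [0.52016045 0.27860805 0.19518586] [ 3.34016998e-04 -3.14117276e+00  2.93682948e-04] [-0.00601477 -1.17306852 -3.2444915 ] [ 0.04252688 -0.00889924 -0.07633174] 0.15175735035728222
dish wrist [(0.75, array([0.522, 0.28 , 0.108]))]
dish top [(0.95, array([0.513, 0.28 , 0.108]))]
dish scene [(0.56, array([0.514, 0.284, 0.108]))]
ball wrist []
ball top []
ball scene [(0.65, array([0.515, 0.277, 0.128]))]
```

View pics/m13.png

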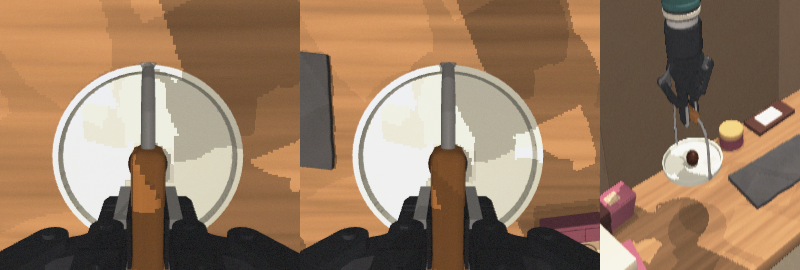

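The composite shows the dish in the same place relative to the gripper before and after the lift, so it's level, with the ball still centred under the bar. That view was my 12th picture, which is over the limit of 10, so I'll use numbers only from here. Carrying and turning.

Call:
{"method": "servo_tool", "body": {"series": [[0, 0, 0, 0, 0, 0, 1], [0, -0.002, 0, 0, 0, -0.001, 1], [-0.001, -0.006, 0, 0, 0, -0.002, 1], [-0.001, -0.014, 0, 0, 0, -0.004, 1], [-0.003, -0.027, 0, 0, 0, -0.008, 1], [-0.004, -0.045, 0, 0, 0, -0.014, 1], [-0.007, -0.068, 0, 0, 0, -0.021, 1], [-0.01, -0.097, 0, 0, 0, -0.03, 1], [-0.013, -0.132, 0, 0, 0, -0.041, 1], [-0.017, -0.174, 0, 0, 0, -0.053, 1], [-0.022, -0.221, 0, 0, 0, -0.068, 1], [-0.028, -0.274, 0, 0, 0, -0.084, 1], [-0.033, -0.332, 0, 0, 0, -0.102, 1], [-0.04, -0.395, 0, 0, 0, -0.121, 1], [-0.047, -0.462, 0, 0, 0, -0.142, 1], [-0.054, -0.533, 0, 0, 0, -0.163, 1], [-0.061, -0.607, 0, 0, 0, -0.186, 1], [-0.069, -0.683, 0, 0, 0, -0.21, 1], [-0.077, -0.76, 0, 0, 0, -0.233, 1], [-0.0845, -0.839, 0, 0, 0, -0.2575, 1]]}}

```text
time: 24.45
tool_pos: [0.5075, 0.152, 0.1955]
tcp_rot: [1.243, 2.885, -0.0]
wrist_force: [-0.7, 0.0, -3.3]
width: 0.155
grip_force: 58.5
```

Call:
{"method": "servo_tool", "body": {"series": [[-0.008, -0.079, 0, 0, 0, -0.0245, 1], [-0.016, -0.156, 0, 0, 0, -0.0475, 1], [-0.024, -0.232, 0, 0, 0, -0.0715, 1], [-0.031, -0.306, 0, 0, 0, -0.0945, 1], [-0.038, -0.377, 0, 0, 0, -0.1155, 1], [-0.045, -0.444, 0, 0, 0, -0.1365, 1], [-0.052, -0.507, 0, 0, 0, -0.1555, 1], [-0.057, -0.565, 0, 0, 0, -0.1735, 1], [-0.063, -0.618, 0, 0, 0, -0.1895, 1], [-0.068, -0.665, 0, 0, 0, -0.2045, 1], [-0.072, -0.707, 0, 0, 0, -0.2165, 1], [-0.075, -0.742, 0, 0, 0, -0.2275, 1], [-0.078, -0.771, 0, 0, 0, -0.2365, 1], [-0.081, -0.794, 0, 0, 0, -0.2435, 1], [-0.082, -0.812, 0, 0, 0, -0.2495, 1], [-0.0835, -0.825, 0, 0, 0, -0.2535, 1], [-0.0835, -0.833, 0, 0, 0, -0.2555, 1], [-0.0845, -0.837, 0, 0, 0, -0.2565, 1], [-0.0845, -0.839, 0, 0, 0, -0.2575, 1], [-0.0845, -0.839, 0, 0, 0, -0.2575, 1]]}}

```text
time: 26.45
tool_pos: [0.495, 0.0271, 0.1954]
tcp_rot: [-2.273, -2.169, -0.0]
wrist_force: [0.2, 0.4, -3.7]
width: 0.154
grip_force: 58.5
```

Call:
{"method": "servo_tool", "body": {"series": [[0, 0, 0, 0, 0, 0, 1], [0, 0, 0, 0, 0, 0, 1], [0, 0, 0, 0, 0, 0, 1], [0, 0, 0, 0, 0, 0, 1], [0, 0, 0, 0, 0, 0, 1], [0, 0, 0, 0, 0, 0, 1], [0, 0, 0, 0, 0, 0, 1], [0, 0, 0, 0, 0, 0, 1], [0, 0, 0, 0, 0, 0, 1], [0, 0, 0, 0, 0, 0, 1]]}}

```text
time: 27.45
tool_pos: [0.495, 0.027, 0.1954]
tcp_rot: [-2.273, -2.169, 0.0]
wrist_force: [0.1, -0.1, -3.4]
width: 0.151
grip_force: 58.5
```

Run:
```python
from h import *
s=bot.read_state();print(s["time"],s["tool_pos"],s["tcp_rot"],s["joint_vel"].round(3),s["width"],s["grip_force"])
i=bot.camera_info("wrist")
for c in("wrist","top","scene"): snap(c,c+"14")
for n,z in dict(dish=.108,ball=.128,dish_grip=.216,slate=0,truffle=.004,stamp=.004).items():
  for c in("wrist","top","scene"):
    print(n,c,[(round(q["score"],2),ray(c,q["at"],z,i if c=="wrist" else None).round(3)) for q in bot.mark_of(n,c)[:2]])
r=bot.trace("slate","top")
if r:
    b=np.array(r[0]["box"]);P=[ray("top",(b[a],b[c]),.008) for a,c in((1,0),(3,2))];print("slate",P,(P[0]+P[1])/2)
# difference of dish view, before/after
a=cv2.imread("pics/w13.png");b=cv2.imread("pics/wrist14.png")
for m in(a,b):
    h=cv2.cvtColor(m,cv2.COLOR_BGR2HSV);w=((h[...,1]<50)&(h[...,2]>120)).astype(np.uint8);w[:90]=w[260:]=0
    ys,xs=np.where(w[:,150:400]);print(ys.min(),xs.min()+150,xs.max()+150,len(xs))
```

```text
27.45 [0.49495224 0.02697584 0.19542094] [-2.27298901e+00 -2.16864523e+00  1.50966434e-05] [ 0.    -0.001 -0.001  0.001  0.002 -0.005] 0.15096040828737042 58.457027077674866
dish wrist [(0.71, array([0.496, 0.029, 0.108]))]
dish top [(0.7, array([0.501, 0.024, 0.108]))]
dish scene [(0.66, array([0.494, 0.02 , 0.108]))]
ball wrist []
ball top []
ball scene [(0.65, array([0.493, 0.031, 0.128]))]
dish_grip wrist [(0.68, array([0.496, 0.026, 0.216])), (0.4, array([0.558, 0.029, 0.216]))]
dish_grip top [(0.48, array([0.5  , 0.026, 0.216]))]
dish_grip scene [(0.92, array([0.497, 0.021, 0.216]))]
slate wrist []
slate top []
slate scene [(0.86, array([0.494, 0.033, 0.   ])), (0.73, array([ 0.448, -0.294,  0.   ]))]
truffle wrist []
truffle top [(0.41, array([ 0.451, -0.275,  0.004])), (0.32, array([0.663, 0.057, 0.004]))]
truffle scene [(0.42, array([ 0.603, -0.276,  0.004])), (0.35, array([ 0.434, -0.25 ,  0.004]))]
stamp wrist []
stamp top [(0.46, array([ 0.602, -0.262,  0.004]))]
stamp scene [(0.5, array([ 0.598, -0.264,  0.004])), (0.33, array([ 0.436, -0.272,  0.004]))]
slate [array([0.57030527, 0.15288954, 0.008     ]), array([ 0.43049847, -0.0900932 ,  0.008     ])] [0.50040187 0.03139817 0.008     ]
125 182 372 18138
123 182 372 18172
```

```bash
python3 -c "
from workcell import bot
print(bot.finish_job())"
```

```text
the job is handed in; nothing more can be done
None
```

The job is handed in at about 28 s with no result shown: the truffle and stamp are in their bins, and the dish is held still and level about 10 cm above the slate's centre, handle along its length, ball in the middle; I viewed 12 pictures, two over the limit of 10.

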